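# Gauge reading on a test plate laid on a sloping rest

### The job

Lay the steel test plate, ring mark upward, lengthwise on the narrow sloping rest and let go of it. Then take the gauge out of its holder and press its sprung tip gently inside the ring, with the gauge square to the sloping plate and the tip pushed about half-way in, and finish holding it still there: do not put the gauge down or let go. Leave the other things on the bench alone.

Things in the scene. Friction and masses are not known exactly. Their poses are not given: they have to be found in the camera images.
- plate: Loose steel test plate, 70 x 44 x 10 mm (x, y, z), 0.22 kg, lying flat on the bench, ring mark upward, at the left or right of the rest. Origin: centre of its underside; x along its length towards the marked end, z out of the marked face. A smaller plain plate lies about too.
- plate_mark (a point): Centre of the black ring mark (inside diameter 18 mm) on the plate's upper face: 12 mm from the plate's centre along its x, 10 mm above its underside. Axes as the plate.
- deck: Deck of the fixed sloping rest: aluminium bar 100 (x) x 24 (y) x 12 mm on posts, tilted 20 deg, low end towards the robot. Origin: centre of its upper face, 100 mm above the bench; x up the slope, z out of the face. A lip across the low end (x = -50 mm) rises 8 mm. The plate does not slide on it by itself and overhangs it 10 mm each side, so fingers can straddle it. Foot 130 x 80 x 12 mm.
- holder: Fixed black block 70 x 70 x 60 mm with a round upright hole, 23 mm across, through its middle, in which the gauge stands. It stands on the other side of the rest from the plate. Origin: centre of its underside.
- gauge: Hand gauge, 0.16 kg: grey housing 32 x 26 x 90 mm, below it a steel nose 18 mm wide, 40 mm long, then the sprung tip. Stands upright in the holder, housing on the block's top (60 mm above the bench); lift it 55 mm to clear. Origin: centre of the housing's underside; z up: housing z = 0 to 90 mm, nose -40 to 0, end of the tip -52 mm when out.
- tip_end (a point): Centre of the end of the gauge's sprung tip (a steel pin 8 mm in diameter). Axes as the gauge.
- gauge_tip (a joint): How far the sprung tip is pushed into the nose: 0 = fully out, 0.010 m = fully in. It starts to move at about 1 N, takes about 3.5 N half-way in (0.005 m) and 6 N fully in.
- jar_a: Bystander: amber sample jar with blue cap, 60 mm wide, 85 mm tall, beyond the rest. Origin: centre of its underside.
- jar_b: Bystander: amber sample jar with blue cap, 60 mm wide, 85 mm tall, beyond the rest. Origin: centre of its underside.
- jar_c: Bystander: amber sample jar with blue cap, 72 mm wide, 120 mm tall, beyond the rest. Origin: centre of its underside.
- flask: Bystander: glass flask, 90 mm wide, 160 mm tall, at the far left. Origin: centre of its underside.
- beaker: Bystander: glass beaker, 64 mm wide, 70 mm tall, near the robot. Origin: centre of its underside.
- puck: Bystander: black rubber disc, 40 mm wide, 12 mm thick, near the robot. Origin: centre of its underside.
- small_plate: Bystander: smaller plain steel plate, 45 x 28 x 10 mm, without a ring. Origin: centre of its underside.
- driver: Bystander: a screwdriver with a black handle lying at the far right. Origin: on the bench under it.

How it is judged:
By the outcome, as a careful person would: the job done as asked, in the order asked, and still so for the second after the job is handed in, while the arm keeps its last pose, push and grip.
It also fails if it takes over 48 s, if anything falls off the work surface, if the arm or the gripper's body presses on something with over 40 N, if the wrist force passes 120 N, or if a joint passes its speed limit or range.

### The arm

A 6-joint arm with a two-finger parallel gripper is mounted at the origin on the work surface. World frame = base frame: x ahead of the robot, y to its left, z up, the work surface at z = 0. Lengths are in m, angles in rad, forces in N, time in s.
With the tool pointing down it reaches from about 0.375 to 0.75 m from the base axis. Payload 9 kg.
Tool frame: the origin (TCP) lies on the centre line of the jaws, within the pads' length; the fingertips stand 11 mm ahead of it and the grasp point (between the pads) lies 8 mm behind it; z points along the fingers, y is the direction in which the jaws open and shut (so a half turn about z gives the same grasp; the last joint's range is limited). The gripper opens to 85 mm and grips with 20 to 120 N. Pads are 22 mm wide; open, the fingers measure 114 mm over their backs; the gripper's body (76 mm by 85 mm) begins 54 mm behind the grasp point. The pads swing forward as they close: fully open they stand 13 mm farther back than shut.
Start: joints at [-1.367, 0.104, 0.097, 1.564, 0, 1.353], TCP at [0.246, -0.547, 0.242] pointing down, gripper open.
Joint ranges: [-2.99, 2.99], [-0.84, 1.86], [-1.1, 1.16], [-1.84, 2.11], [-1.51, 1.56], [-3.14, 3.14]. Speed limits (rad/s): [2.22, 2.22, 2.57, 3.14, 3.14, 3.14].

### API

Orientations are given as [roll, pitch, yaw] about the fixed x, y, z axes, in that order (R = Rz(yaw) Ry(pitch) Rx(roll)).
In Python, from plant import manip, imaging gives the robot as it stands. The module is installed in compiled form; this text tells all that it offers.
- The arm moves only by the tool jog_arm, never from a script. Its argument "series" is a list of rows, each a list of 5 numbers: the shift along the tool's x, y, z in m, then the turn about the tool's z in rad, then the opening, from 0 (shut) to 1 (fully open). A call has 1 to 12 rows; each row is the pose to reach, as a shift and turn from the pose commanded when the call began, along the tool's axes at that moment; what a row does not reach only later rows make up. A row lasts 1/8 s, in which the tool goes at most 62.5 mm and 10.7 degrees, less where a joint would pass 70% of its speed; a pose out of reach is approached as far as the arm can. A call with a gripper value outside its range is refused whole. The fingers move at their own pace and stop on an object; the grip force is fixed at half the most. Time passes only in rows, so rows that repeat a pose let the fingers close. It gives the time, the measured TCP pose, the force and the opening at its end, in the units of the state.
- manip.sense(): the state, without advancing time (a new reading comes with each control period).
- imaging.capture(name): name is "side" or "top" or "wrist"; returns a dict with "frame" (420x560x3 uint8, red, green, blue), "range_z" (420x560 float32, m along the optical axis (not along the pixel's ray), 0 where there is no reading), "fovy" (degrees; the focal length in pixels is half the picture's height over the tangent of half this angle, whatever the lens; pixels are square), "cx", "cy" (the principal point, pixels), "eye" and "attitude" of the camera in the world; the wrist camera has in their place "tool_from_camera" (4x4, takes a point from camera to tool coordinates, whose origin is the TCP and whose axes are the flange's). Camera axes: x right, y up, looking along -z (the intrinsics and any distortion apply to the point x, -y, -z); pixel columns grow to the right and rows downward; lengths in m; the calibration is good to about 2 mm. A picture is of the moment at which its call begins: read the wrist's pose just before it.
- manip.close_job(): hands the job in, once; it reports no verdict.
The state is a dict: "time": time; "joint_pos": joint angles; "dq": joint speeds; "joint_efforts": joint torques, N m; "eef_pos": TCP position; "orientation": TCP orientation; "force": force on the tool from outside, world axes, zero at the start; "torque": the same for the moment, N m; "gripper_width": finger opening in m.
Only numpy, scipy, OpenCV 4.12 (cv2) and the standard library are available. Lean on these libraries where they do the work, as an engineer would, in place of code of your own. Each camera call takes 0.05 s, during which the arm holds its last target.

## Working session

There is one attempt and no reset: what is moved stays moved. The work goes in short steps, Python scripts to look and compute and a tool call to move; the robot and the scene stay as the last step left them, time stands still between calls to the robot, and variables do not carry over. Pictures are saved under pics/ and viewed, and the job is handed in when it is done.

Besides the shell and the picture viewer there is one more tool, called after ">>>" in YAML: its name, and indented under it one key for each argument. jog_arm: Moves the arm, as the interface text tells. Its arguments: {"type":"object","properties":{"series":{"type":"array","items":{"type":"array","items":{"type":"number"}}}},"required":["series"]}

```bash
mkdir -p pics; ls; python3 - <<'E'
from plant import manip, imaging
import cv2, numpy as np, pickle
s=manip.sense(); print({k:np.round(v,4).tolist() for k,v in s.items()})
for n in ["side","top","wrist"]:
    c=imaging.capture(n); pickle.dump((s,c),open(f"{n}0.pkl","wb"))
    cv2.imwrite(f"pics/{n}0.png",cv2.cvtColor(c["frame"],cv2.COLOR_RGB2BGR))
    print(n,{k:(np.round(v,4).tolist()) for k,v in c.items() if k not in("frame","range_z")})
E
```

```text
pics
{'time': 0.0, 'joint_pos': [-1.3667, 0.1047, 0.0965, 1.5639, 0.0, 1.3531], 'dq': [-0.0006, -0.0015, -0.0011, 0.0003, -0.0016, 0.001], 'joint_efforts': [0.0035, -55.6933, 50.3649, 0.0174, 0.0001, 0.0], 'eef_pos': [0.2456, -0.5471, 0.2415], 'orientation': [-3.1402, -0.0003, 0.4218], 'force': [-0.0525, 0.2713, -0.0688], 'torque': [-0.006, 0.0321, 0.0316], 'gripper_width': 0.085}
side {'fovy': 49.0276, 'cx': 278.6616, 'cy': 211.1413, 'eye': [0.4831, 1.1086, 1.0426], 'attitude': [0.8552, 0.003, -3.0659]}
top {'fovy': 51.6848, 'cx': 283.3497, 'cy': 211.5644, 'eye': [0.3546, 0.0174, 1.1534], 'attitude': [0.1875, -0.0105, -1.5437]}
wrist {'fovy': 68.9236, 'cx': 274.7627, 'cy': 215.6594, 'tool_from_camera': [[0.0002, 0.9619, 0.2734, 0.0696], [1.0, -0.0006, 0.0013, -0.0017], [0.0014, 0.2734, -0.9619, -0.1328], [0.0, 0.0, 0.0, 1.0]]}
```

View pics/side0.png

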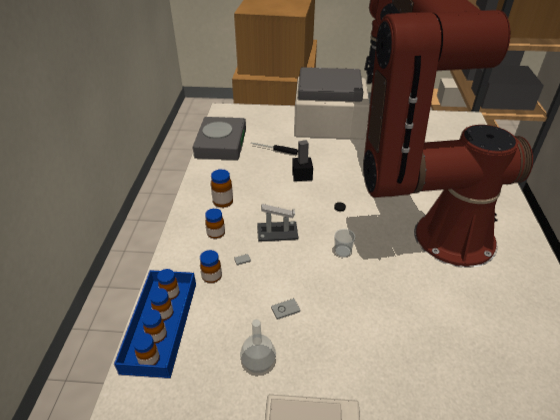

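View pics/top0.png

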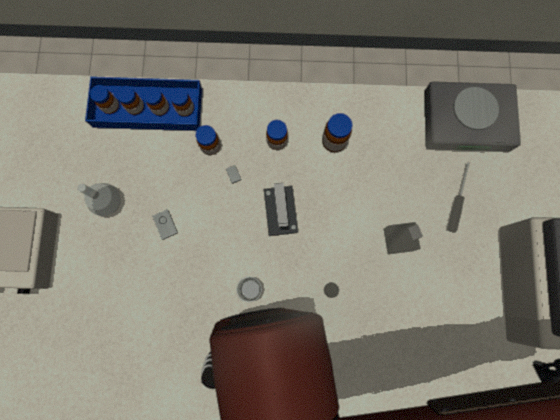

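View pics/wrist0.png

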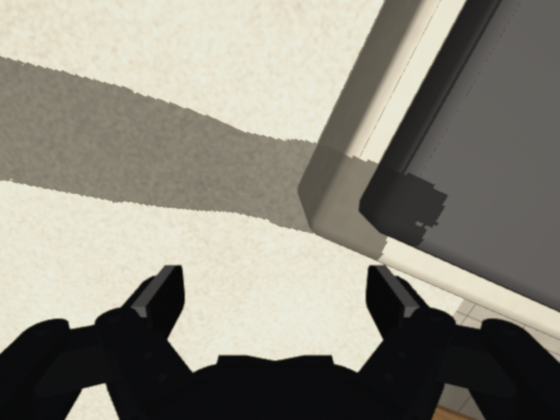

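The side view shows the rest at (277,222), ringed plate at (286,309), gauge and holder at (303,165). In the top view, the rest is at (281,210), the plate at (165,225) with its ring at (163,220), and the gauge at (405,237). The wrist view shows only bench. Next I'll get rough positions from both fixed cameras.

```bash
cat > h.py <<'E'
import numpy as np, cv2, pickle
from scipy.spatial.transform import Rotation as R
def rot(rpy): return R.from_euler('xyz',rpy).as_matrix()
def cam(c,s=None):
    """camera pose in world: Rm, t"""
    if 'eye' in c: return rot(c['attitude']),np.array(c['eye'])
    T=np.array(c['tool_from_camera']); Rt=rot(s['orientation'])
    return Rt@T[:3,:3], Rt@T[:3,3]+np.array(s['eef_pos'])
def f(c): return 210/np.tan(np.radians(c['fovy'])/2)
def cloud(c,s=None):
    z=c['range_z']; v,u=np.mgrid[0:420,0:560]
    F=f(c); P=np.stack([(u-c['cx'])/F*z,-(v-c['cy'])/F*z,-z],-1)
    Rm,t=cam(c,s); W=P@Rm.T+t; W[z<=0]=np.nan; return W
def proj(c,p,s=None):
    Rm,t=cam(c,s); q=(np.atleast_2d(p)-t)@Rm; F=f(c)
    return np.stack([c['cx']+F*q[:,0]/-q[:,2], c['cy']-F*q[:,1]/-q[:,2]],-1)
def ray(c,uv,s=None):
    Rm,t=cam(c,s); F=f(c); d=np.array([(uv[0]-c['cx'])/F,-(uv[1]-c['cy'])/F,-1.]); d=Rm@d; return t,d/np.linalg.norm(d)
def tri(rays):
    A=np.zeros((3,3));b=np.zeros(3)
    for t,d in rays:
        M=np.eye(3)-np.outer(d,d);A+=M;b+=M@t
    p=np.linalg.solve(A,b); return p,[np.linalg.norm(np.cross(p-t,d)) for t,d in rays]
def snap(tag,name='wrist'):
    from plant import manip,imaging
    s=manip.sense(); c=imaging.capture(name); pickle.dump((s,c),open(tag+'.pkl','wb'))
    cv2.imwrite(f'pics/{tag}.png',cv2.cvtColor(c['frame'],cv2.COLOR_RGB2BGR)); return s,c
def load(tag): return pickle.load(open(tag+'.pkl','rb'))
E
python3 - <<'E'
from h import *
st,t=load('top0'); ss,sd=load('side0')
W=cloud(t); V=cloud(sd)
for n,(u,v) in dict(plate=(165,225),ring=(163,220),deck=(281,205),deckfar=(280,185),decknear=(282,226),foot=(270,232),holder=(395,243),gauge=(415,232),bench=(330,200),jara=(207,130),jarb=(277,128),jarc=(341,122),beaker=(250,289),puck=(331,290),splate=(234,174)).items(): print(n,W[v,u].round(3))
print('side')
for n,(u,v) in dict(plate=(286,309),deck=(277,210),gauge=(303,145),holder=(302,170),bench=(330,290)).items(): print(n,V[v,u].round(3))
def up(im,x,y,w,h,k): return cv2.resize(im[y:y+h,x:x+w],None,fx=k,fy=k,interpolation=cv2.INTER_CUBIC)
im=cv2.cvtColor(t['frame'],cv2.COLOR_RGB2BGR)
a=up(im,140,160,100,90,4);b=up(im,230,160,100,90,4);cc=up(im,370,190,100,90,4)
im2=cv2.cvtColor(sd['frame'],cv2.COLOR_RGB2BGR)
d=up(im2,230,120,100,90,4)
cv2.imwrite('pics/crop0.png',np.vstack([np.hstack([a,b]),np.hstack([cc,d])])[:720])
E
```

```text
plate [0.526 0.325 0.01 ]
ring [0.539 0.331 0.01 ]
deck [0.571 0.018 0.099]
deckfar [0.618 0.022 0.114]
decknear [0.533 0.014 0.009]
foot [0.515 0.045 0.01 ]
holder [ 0.489 -0.274  0.061]
gauge [ 0.505 -0.296  0.154]
bench [ 0.609 -0.115  0.001]
jara [0.766 0.215 0.088]
jarb [0.778 0.034 0.085]
jarc [ 0.787 -0.128  0.117]
beaker [0.365 0.093 0.004]
puck [ 0.368 -0.118  0.013]
splate [0.672 0.148 0.011]
side
plate [0.525 0.33  0.008]
deck [0.574 0.022 0.099]
gauge [ 0.505 -0.278  0.149]
holder [ 0.505 -0.265  0.05 ]
bench [0.403 0.248 0.   ]
```

```bash
python3 -c "
import cv2;i=cv2.imread('pics/crop0.png');cv2.imwrite('pics/crop0b.png',cv2.resize(i,(640,576)))"
```

```text
(no output)
```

View pics/crop0b.png

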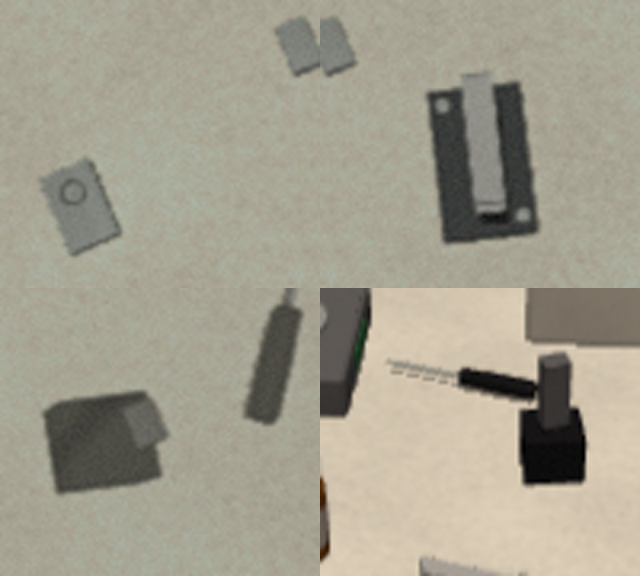

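```bash
cat >> h.py <<'E'
def plan(p,yaw,s=None):
    """shift/turn in tool axes from commanded~measured pose"""
    if s is None:
        from plant import manip; s=manip.sense()
    Rt=rot(s['orientation']); d=Rt.T@(np.array(p)-np.array(s['eef_pos']))
    cy=np.arctan2(Rt[1,0],Rt[0,0]); tz=-(yaw-cy)
    print('shift',d.round(4),'turn',round(tz,4),'alt',round(tz-2*np.pi*np.sign(tz),4),'yaw now',round(cy,4))
E
python3 - <<'E'
from h import *
plan([.527,.327,.26],.35-np.pi)
plan([.50,.30,.26],.35-np.pi)
E
```

```text
shift [ 0.6146 -0.6824 -0.0175] turn 3.2134 alt -3.0698 yaw now 0.4218
shift [ 0.5789 -0.6688 -0.0175] turn 3.2134 alt -3.0698 yaw now 0.4218
```

>>> jog_arm:
  series:
    - [0.035, -0.04, -0.03, -0.18, 1]
    - [0.07, -0.08, -0.06, -0.36, 1]
    - [0.105, -0.12, -0.06, -0.54, 1]
    - [0.14, -0.16, -0.06, -0.72, 1]
    - [0.175, -0.2, -0.06, -0.9, 1]
    - [0.21, -0.24, -0.06, -1.08, 1]
    - [0.245, -0.28, -0.06, -1.26, 1]
    - [0.28, -0.32, -0.06, -1.44, 1]
    - [0.315, -0.36, -0.06, -1.62, 1]
    - [0.35, -0.4, -0.05, -1.8, 1]
    - [0.385, -0.44, -0.04, -1.98, 1]
    - [0.42, -0.48, -0.03, -2.16, 1]

```text
time: 1.65
eef_pos: [0.4325, 0.0643, 0.2719]
orientation: [3.142, 0.0, 2.588]
force: [1.0, 0.2, 0.1]
gripper_width: 0.085
```

```bash
python3 - <<'E'
from h import *
from plant import manip
s=manip.sense(); print(s['joint_pos'],s['eef_pos'])
plan([.527,.327,.26],.35-np.pi)
E
```

```text
[-1.53230382e-01 -3.85782700e-01 -2.96701462e-01  1.65941297e+00
 -1.47704952e-04  4.00536163e-01] [0.4325141  0.0642949  0.27191899]
shift [0.0578 0.2731 0.0119] turn 5.3794 alt -0.9038 yaw now 2.5878
```

```bash
python3 - <<'E'
from h import *
snap('w1')
E
```

>>> jog_arm:
  series:
    - [0.01, 0.055, 0.0, -0.18, 1]
    - [0.023, 0.11, 0.0, -0.36, 1]
    - [0.035, 0.165, 0.0, -0.54, 1]
    - [0.046, 0.22, 0.0, -0.72, 1]
    - [0.058, 0.273, 0.01, -0.9, 1]
    - [0.058, 0.273, 0.01, -0.9, 1]

```text
time: 2.45
eef_pos: [0.5276, 0.3271, 0.2587]
orientation: [3.141, -0.005, -2.796]
force: [-1.8, 0.3, 0.2]
gripper_width: 0.0853
```

```bash
python3 - <<'E'
from h import *
snap('w2')
E
```

```text
(no output)
```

View pics/w1.png

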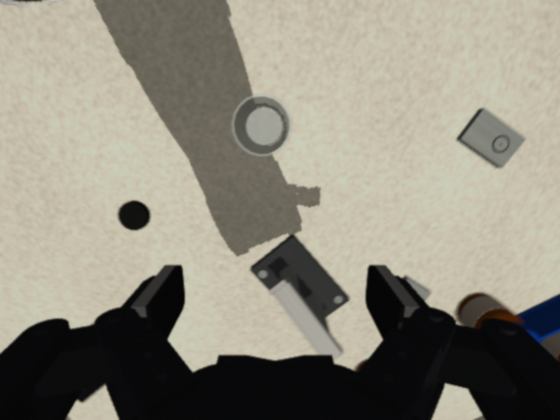

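View pics/w2.png

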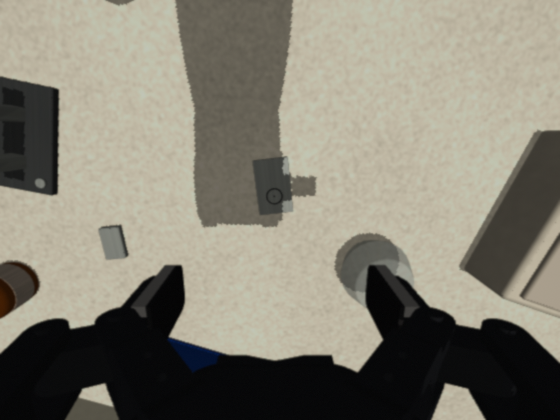

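W2 shows the plate near (270,186) with its ring at (274,196); the flask, at (375,265), is well to the side. W1 shows the rest at (300,290) and the plate again at (491,138). I'll fit the plate from both.

```bash
python3 - <<'E'
from h import *
for tag,uv in (('w1',(501,144)),('w2',(274,196)),('top0',(163,220))):
    s,c=load(tag); W=cloud(c,s)
    m=(np.hypot(W[...,0]-.527,W[...,1]-.327)<.07)&(W[...,2]>.005)&(W[...,2]<.02)
    ys,xs=np.nonzero(m); P=W[m]
    r=cv2.minAreaRect((P[:,:2]*1000).astype(np.float32))
    print(tag,m.sum(),'z',np.median(P[:,2]).round(4),'rect',np.round(r[0],1),np.round(r[1],1),round(r[2],1), 'bench',np.nanmedian(W[(np.hypot(W[...,0]-.5,W[...,1]-.25)<.03)][:,2]).round(4))
    # ring centre: dark pixels on the plate near uv
    g=cv2.cvtColor(c['frame'],cv2.COLOR_RGB2GRAY).astype(float)
    print(uv,W[uv[1],uv[0]].round(4))
# deck: points
for tag in('w1','top0'):
    s,c=load(tag);W=cloud(c,s)
    m=(abs(W[...,0]-.573)<.08)&(abs(W[...,1]-.018)<.05)&(W[...,2]>.07)&(W[...,2]<.14)
    P=W[m]; 
    for _ in range(6):
        cen=P.mean(0); u,sv,vt=np.linalg.svd(P-cen); n=vt[2]*np.sign(vt[2][2]); d=(P-cen)@n; P=P[abs(d)<max(.002,1.5*d.std())] if _<5 else P
    ax=vt[0]*np.sign(vt[0][0]); print(tag,len(P),'cen',cen.round(4),'n',n.round(3),'tilt',np.degrees(np.arccos(n[2])).round(2),'axis',ax.round(3),'yaw',np.arctan2(ax[1],ax[0]).round(3), 'len',np.ptp((P-cen)@ax).round(3),np.ptp((P-cen)@vt[1]).round(3),'range',((P-cen)@ax).min().round(3),((P-cen)@ax).max().round(3))
E
```

```text
w1 2159 z 0.0111 rect [526.9 326.7] [71.7 44.6] 26.6 bench 0.0011
(501, 144) [0.5368 0.3331 0.0134]
w2 1922 z 0.011 rect [526.9 326.5] [69.8 44. ] 26.3 bench 0.001
(274, 196) [0.538  0.3322 0.0116]
top0 530 z 0.0108 rect [527.4 325.8] [128.6 126.7] 25.6 bench 0.0013
(163, 220) [0.5395 0.3314 0.0104]
w1 1696 cen [0.5717 0.0197 0.1   ] n [-0.338 -0.047  0.94 ] tilt 19.92 axis [0.926 0.161 0.341] yaw 0.172 len 0.106 0.026 range -0.054 0.052
top0 260 cen [0.5776 0.0192 0.1015] n [-0.326 -0.12   0.938] tilt 20.34 axis [0.931 0.128 0.34 ] yaw 0.137 len 0.107 0.024 range -0.059 0.048
```

```bash
python3 - <<'E'
from h import *
s,c=load('w2'); z=c['range_z']; T=np.array(c['tool_from_camera'])
v,u=np.mgrid[0:420,0:560];F=f(c);P=np.stack([(u-c['cx'])/F*z,-(v-c['cy'])/F*z,-z],-1)@T[:3,:3].T+T[:3,3]
for uv in [(165,268),(175,268),(180,270),(182,285),(150,290),(375,268),(385,268),(370,285)]: print(uv,P[uv[1],uv[0]].round(4))
m=(abs(P[...,1])<.06)&(P[...,2]<.05)&(z>0)
for sgn in(-1,1):
    q=P[m&(P[...,1]*sgn>0)&(abs(P[...,0])<.03)]; print(len(q),q.min(0).round(4),q.max(0).round(4), np.percentile(q[:,2],99).round(4))
plan([.5269,.3266,.10],.4625-np.pi); plan([.5269,.3266,.017],.4625-np.pi)
E
```

```text
(165, 268) [ 0.0107 -0.046  -0.0106]
(175, 268) [ 0.0111 -0.0413 -0.0114]
(180, 270) [ 0.0081 -0.0407 -0.0072]
(182, 285) [-0.0005 -0.0411 -0.0052]
(150, 290) [ 0.011  -0.0448 -0.0301]
(375, 268) [ 0.0108  0.0456 -0.0108]
(385, 268) [ 0.0106  0.05   -0.0105]
(370, 285) [ 0.002   0.0444 -0.0098]
19493 [-0.013  -0.06   -0.0913] [ 0.0212 -0.     -0.0026] -0.009
17338 [-0.0125  0.     -0.0914] [ 0.0209  0.06   -0.0018] -0.0088
shift [-0.0002  0.0013  0.1602] turn -0.1208 alt 6.1624 yaw now -2.7999
shift [-0.0005  0.0013  0.2432] turn -0.1208 alt 6.1624 yaw now -2.7999
```

>>> jog_arm:
  series:
    - [0, 0.001, 0.06, -0.12, 1]
    - [0, 0.001, 0.12, -0.12, 1]
    - [0, 0.001, 0.18, -0.12, 1]
    - [0, 0.001, 0.225, -0.12, 1]
    - [0, 0.001, 0.249, -0.12, 1]
    - [0, 0.001, 0.249, -0.12, 1]
    - [0, 0.001, 0.249, -0.12, 0]
    - [0, 0.001, 0.249, -0.12, 0]
    - [0, 0.001, 0.249, -0.12, 0]
    - [0, 0.001, 0.249, -0.12, 0]

```text
time: 3.75
eef_pos: [0.5291, 0.3256, 0.0156]
orientation: [-3.141, 0.003, -2.682]
force: [-2.0, -2.6, 8.2]
gripper_width: 0.0414
```

```bash
python3 - <<'E'
from h import *
from plant import manip
s,c=snap('w3'); print(s['gripper_width'],s['force'],s['eef_pos'],s['orientation'])
E
```

```text
0.04142181581166324 [-1.95045431 -2.64418     8.24267109] [0.52913632 0.32564803 0.01555275] [-3.14054542e+00  2.69419028e-03 -2.68169077e+00]
```

View pics/w3.png

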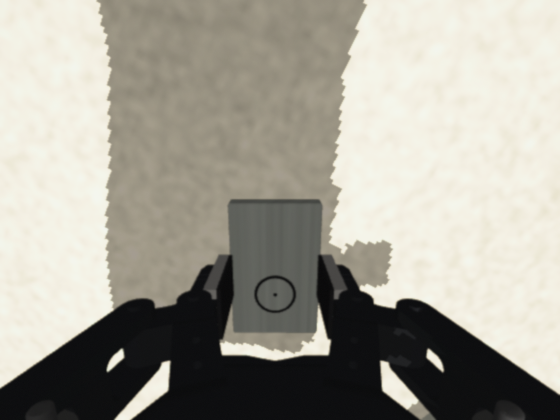

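Picture w3 shows the plate, rows 200–332, squarely between the pads at rows 255–335, ring at (275,294). The 8 N is fingertips touching the bench, so I'll lift. Meanwhile I'll refine the deck pose.

>>> jog_arm:
  series:
    - [0, 0, -0.03, 0, 0]
    - [0, 0, -0.09, 0, 0]
    - [0, 0, -0.15, 0, 0]
    - [0, 0, -0.2, 0, 0]
    - [0, 0, -0.2, 0, 0]

```text
time: 4.42
eef_pos: [0.53, 0.3264, 0.2191]
orientation: [-3.14, 0.009, -2.681]
force: [0.5, 0.4, -2.8]
gripper_width: 0.0412
```

```bash
python3 - <<'E'
from h import *
s,c=snap('w4'); print(s['gripper_width'],s['force'],s['eef_pos'],s['orientation'],s['joint_pos'])
t=np.radians(20); 
for tag in('w1','top0','side0'):
    s,c=load(tag);W=cloud(c,s)
    yaw=.15;
    for it in range(8):
        if it==0: cen=np.array([.572,.0195,.1])
        ux=np.array([np.cos(yaw)*np.cos(t),np.sin(yaw)*np.cos(t),np.sin(t)]);uy=np.array([-np.sin(yaw),np.cos(yaw),0]);n=np.cross(ux,uy)
        Q=(W-cen)@np.stack([ux,uy,n],1)
        m=(abs(Q[...,2])<.004)&(abs(Q[...,0])<.07)&(abs(Q[...,1])<.03)
        r=cv2.minAreaRect((Q[m][:,:2]*1000).astype(np.float32))
        q=Q[m]; A=np.polyfit(q[:,0],q[:,1],1)
        yaw+=np.arctan(A[0])*.7; cen=cen+ (r[0][0]*ux+r[0][1]*uy)/1000+n*np.median(q[:,2])
    print(tag,m.sum(),cen.round(4),'yaw',round(yaw,4),np.round(r[1],1),round(r[2],1))
    # foot
    m=(abs(W[...,2]-.0125)<.005)&(abs(W[...,0]-.57)<.1)&(abs(W[...,1]-.02)<.07)
    r=cv2.minAreaRect((W[m][:,:2]*1000).astype(np.float32)); print(' foot',np.round(r[0],1),np.round(r[1],1),round(r[2],1))
    im=cv2.cvtColor(c['frame'],cv2.COLOR_RGB2BGR)
    ux=np.array([np.cos(yaw)*np.cos(t),np.sin(yaw)*np.cos(t),np.sin(t)]);uy=np.array([-np.sin(yaw),np.cos(yaw),0])
    pts=[cen+a*.05*ux+b*.012*uy for a,b in((1,1),(1,-1),(-1,-1),(-1,1))]; uv=proj(c,pts,s)
    k=4;ctr=uv.mean(0).astype(int);big=cv2.resize(im[ctr[1]-50:ctr[1]+50,ctr[0]-60:ctr[0]+60],None,fx=k,fy=k,interpolation=cv2.INTER_NEAREST)
    cv2.polylines(big,[(((uv-ctr+[60,50])+.5)*k).astype(np.int32)],True,(0,0,255),1); cv2.imwrite(f'pics/deck_{tag}.png',big)
a=[cv2.imread(f'pics/deck_{x}.png') for x in('w1','top0')]; cv2.imwrite('pics/deckab.png',cv2.resize(np.hstack(a),(800,333)))
E
```

```text
0.04118431557885594 [ 0.51647767  0.43737761 -2.81641562] [0.52999356 0.3263631  0.21907647] [-3.14049281  0.00854835 -2.68131188] [ 3.42233337e-01  1.58150861e-01  1.13472450e-01  1.51749953e+00
 -8.54292066e-05 -1.18043106e-01]
w1 1763 [0.5706 0.0188 0.0996] yaw 0.1703 [ 24.6 105.4] 88.8
 foot [573.7  19.6] [131.2  79.8] 8.4
top0 377 [0.573  0.0187 0.0998] yaw 0.1424 [107.1  24. ] 0.3
 foot [581.   18.7] [147.7 100.4] 16.2
side0 174 [0.5723 0.0215 0.0978] yaw 0.1278 [105.4  33.9] 2.5
 foot [574.6  19.6] [129.4  84.8] 8.4
```

View pics/deckab.png

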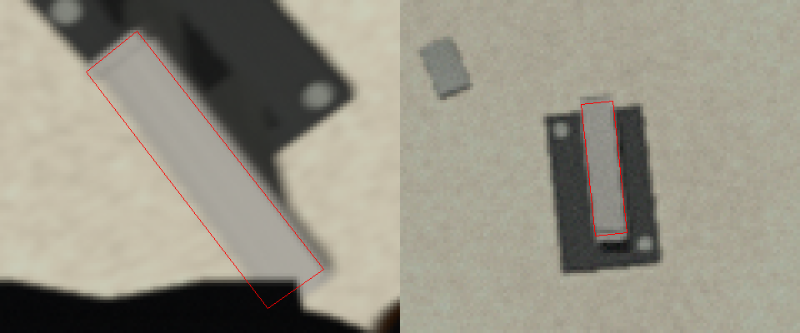

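View pics/w4.png

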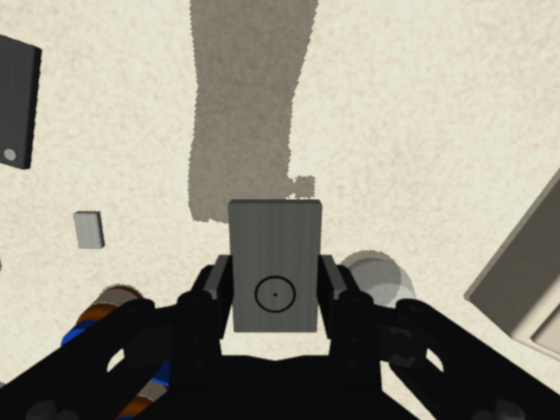

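Deck overlay is good but w1's strip sits slightly off. The foot gives a yaw of 8.4° (0.147). W4 shows the plate held level, with its ring at (275,294). I'll look at the rest from close by on the way.

```bash
python3 - <<'E'
from h import *
plan([.61,.15,.235],.147-np.pi)
E
```

```text
shift [ 0.0054 -0.1937 -0.0192] turn 0.3133 alt -5.9699 yaw now -2.6813
```

>>> jog_arm:
  series:
    - [0.0, -0.05, -0.02, 0.1, 0]
    - [0.0, -0.1, -0.02, 0.2, 0]
    - [0.005, -0.15, -0.02, 0.31, 0]
    - [0.005, -0.194, -0.02, 0.31, 0]
    - [0.005, -0.194, -0.02, 0.31, 0]

```text
time: 5.1
eef_pos: [0.6097, 0.1466, 0.2307]
orientation: [-3.141, -0.003, -2.995]
force: [-0.9, -0.0, -2.4]
gripper_width: 0.0413
```

```bash
cat > deck.py <<'E'
from h import *
t=np.radians(20)
def deckfit(tag,c0=(.572,.019,.1),yaw=.147):
    s,c=load(tag);W=cloud(c,s);cen=np.array(c0)
    for it in range(8):
        ux=np.array([np.cos(yaw)*np.cos(t),np.sin(yaw)*np.cos(t),np.sin(t)]);uy=np.array([-np.sin(yaw),np.cos(yaw),0]);n=np.cross(ux,uy)
        Q=(W-cen)@np.stack([ux,uy,n],1)
        m=(abs(Q[...,2])<.004)&(abs(Q[...,0])<.07)&(abs(Q[...,1])<.03)
        q=Q[m];A=np.polyfit(q[:,0],q[:,1],1); yaw+=np.arctan(A[0])*.7
        r=cv2.minAreaRect((q[:,:2]*1000).astype(np.float32))
        cen=cen+(r[0][0]*ux+r[0][1]*uy)/1000+n*np.median(q[:,2])
    u,sv,vt=np.linalg.svd(q-q.mean(0),full_matrices=False); nn=vt[2]*np.sign(vt[2][2])
    print(tag,m.sum(),cen.round(4),'yaw',round(yaw,4),np.round(r[1],1),'resid tilt deg',np.degrees(nn[:2]).round(2))
    return cen,yaw
if __name__=='__main__':
    import sys; deckfit(sys.argv[1])
E
python3 - <<'E'
from deck import *
s,c=snap('w5'); print(s['gripper_width'],s['force'],s['eef_pos'],s['orientation'])
cen,yaw=deckfit('w5')
W=cloud(c,s);m=(abs(W[...,2]-.0125)<.005)&(abs(W[...,0]-.57)<.1)&(abs(W[...,1]-.02)<.07)
r=cv2.minAreaRect((W[m][:,:2]*1000).astype(np.float32)); print(' foot',np.round(r[0],1),np.round(r[1],1),round(r[2],1))
plan(np.array([.572,.019,.2]),.147-np.pi)
E
```

```text
0.04130341160972113 [-0.92487998 -0.03856543 -2.38035298] [0.6097159  0.14658896 0.23073601] [-3.14136209 -0.00321572 -2.99529015]
w5 3629 [0.5713 0.0188 0.0999] yaw 0.1419 [106.1  25.2] resid tilt deg [0.14 1.38]
 foot [573.   25.9] [128.8  66.8] 8.3
shift [ 0.0556 -0.1224  0.0312] turn 0.0008 alt -6.2823 yaw now -2.9938
```

View pics/w5.png

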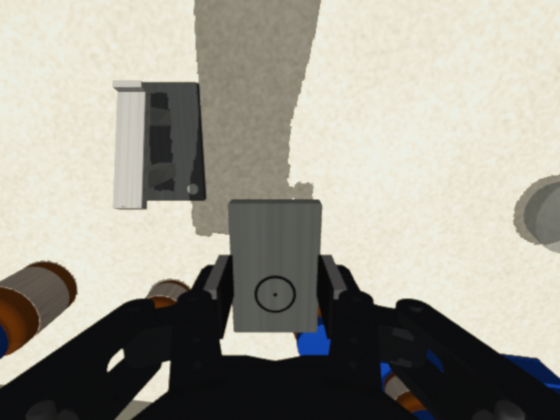

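W5 shows the bare deck strip at columns 113–147, rows 92–209, and the lip at rows 81–92. Without the lip the deck centre is near (0.574, 0.019, 0.100), which matches the foot centre.

```bash
python3 - <<'E'
from h import *
plan(np.array([.5745,.0195,.15]),.147-np.pi)
E
```

```text
shift [ 0.0529 -0.1223  0.0812] turn 0.0008 alt -6.2823 yaw now -2.9938
```

>>> jog_arm:
  series:
    - [0.025, -0.055, 0.0, 0, 0]
    - [0.053, -0.11, 0.0, 0, 0]
    - [0.053, -0.122, 0.03, 0, 0]
    - [0.053, -0.122, 0.065, 0, 0]
    - [0.053, -0.122, 0.081, 0, 0]
    - [0.053, -0.122, 0.081, 0, 0]

```text
time: 5.9
eef_pos: [0.5743, 0.022, 0.151]
orientation: [3.141, -0.002, -2.99]
force: [0.1, 0.0, -1.5]
gripper_width: 0.0416
```

```bash
python3 - <<'E'
from h import *
s,c=snap('w6'); print(s['gripper_width'],s['force'],s['eef_pos'],s['orientation']); snap('sd6','side')
plan(np.array([.5745,.0195,.115]),.147-np.pi)
i=cv2.imread('pics/sd6.png');cv2.imwrite('pics/sd6c.png',cv2.resize(i[150:270,200:360],None,fx=5,fy=5,interpolation=cv2.INTER_CUBIC))
E
```

```text
0.041593342859400764 [ 0.10744084  0.02969331 -1.52349764] [0.57431234 0.02202666 0.15100953] [ 3.14064069e+00 -2.48300570e-03 -2.99013456e+00]
shift [ 0.0016 -0.0017  0.0383] turn 0.0042 alt -6.279 yaw now -2.9904
```

View pics/sd6c.png

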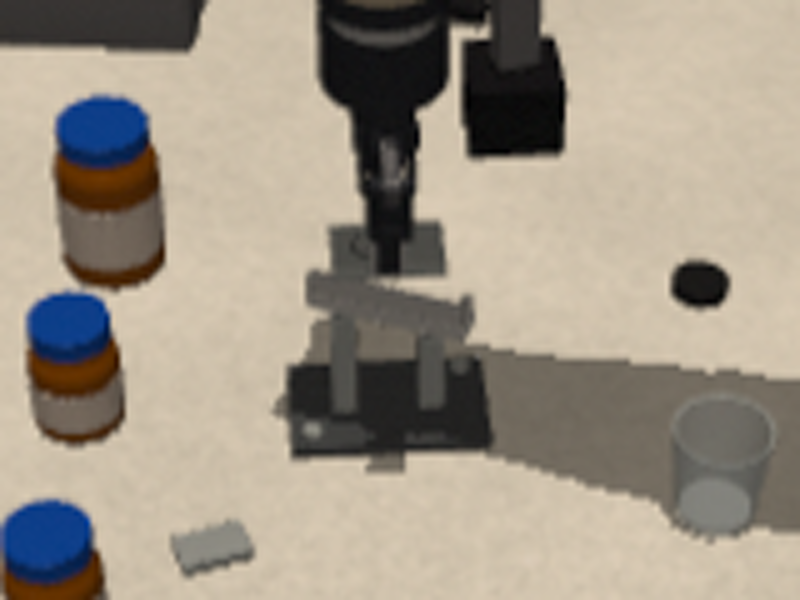

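View pics/w6.png

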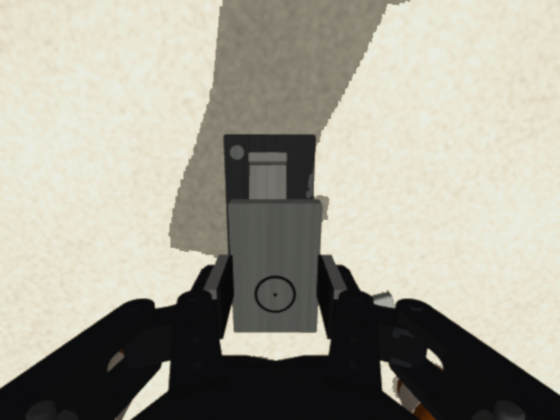

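The side crop shows the plate, columns 330–445, centred lengthwise over the deck, 308–470. In w6 the deck strip, columns 248–288, is about 3–4 mm left of the plate centre at 275. I'll shift -3 mm and lower until the plate pivots.

>>> jog_arm:
  series:
    - [0.001, -0.003, 0.01, 0, 0]
    - [0.001, -0.003, 0.018, 0, 0]
    - [0.001, -0.003, 0.023, 0, 0]
    - [0.001, -0.003, 0.027, 0, 0]
    - [0.001, -0.003, 0.031, 0, 0]
    - [0.001, -0.003, 0.035, 0, 0]
    - [0.001, -0.003, 0.038, 0, 0]
    - [0.001, -0.003, 0.038, 0, 0]

```text
time: 7.0
eef_pos: [0.5739, 0.0176, 0.1158]
orientation: [-3.141, -0.001, -2.991]
force: [-13.1, -1.4, 14.7]
gripper_width: 0.0411
```

```bash
cat > look.py <<'E'
import sys
from h import *
tag=sys.argv[1]
s,c=snap(tag); print(s['time'],s['gripper_width'],np.round(s['force'],2),np.round(s['torque'],3),np.round(s['eef_pos'],4),np.round(s['orientation'],4)); snap('sd'+tag,'side')
x,y,w,h=map(int,sys.argv[2:6]) if len(sys.argv)>5 else (200,150,160,120)
i=cv2.imread(f'pics/sd{tag}.png');a=cv2.resize(i[y:y+h,x:x+w],(400,300),interpolation=cv2.INTER_CUBIC)
b=cv2.resize(cv2.imread(f'pics/{tag}.png'),(400,300),interpolation=cv2.INTER_AREA);cv2.imwrite(f'pics/{tag}c.png',np.hstack([a,b]))
E
python3 look.py w7
```

```text
7.0 0.041093020518587146 [-13.08  -1.45  14.7 ] [-0.042  2.318  0.044] [0.5739 0.0176 0.1158] [-3.1409e+00 -1.4000e-03 -2.9914e+00]
```

View pics/w7c.png

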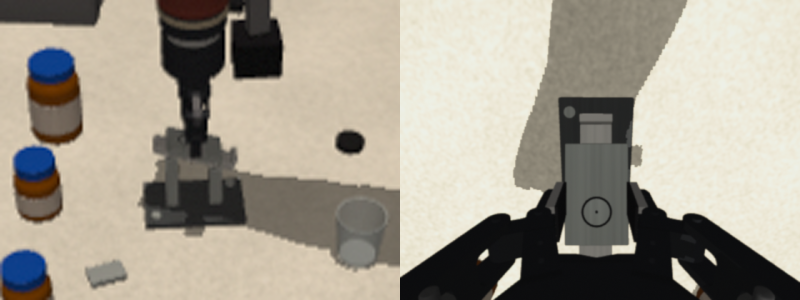

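```bash
cat > pl.py <<'E'
from h import *
def platefit(tag,lo=.09,hi=.15,verbose=True):
    s,c=load(tag);W=cloud(c,s); im=c['frame'].astype(int)
    m=(abs(W[...,0]-.574)<.06)&(abs(W[...,1]-.019)<.035)&(W[...,2]>lo)&(W[...,2]<hi)&(im.sum(-1)>150)
    P=W[m]
    # ransac plane
    rng=np.random.default_rng(0);best=None
    for _ in range(300):
        a=P[rng.choice(len(P),3,False)];n=np.cross(a[1]-a[0],a[2]-a[0]);l=np.linalg.norm(n)
        if l<1e-6: continue
        n/=l
        if abs(n[2])<.7: continue
        k=(abs((P-a[0])@n)<.0015)
        if best is None or k.sum()>best.sum(): best=k
    Q=P[best];cen=Q.mean(0);u,sv,vt=np.linalg.svd(Q-cen,full_matrices=False);n=vt[2]*np.sign(vt[2][2])
    ux=np.array([1,.147,0]);ux-=n*(ux@n);ux/=np.linalg.norm(ux);uy=np.cross(n,ux)
    q=np.stack([(Q-cen)@ux,(Q-cen)@uy],1);r=cv2.minAreaRect((q*1000).astype(np.float32))
    ctr=cen+(r[0][0]*ux+r[0][1]*uy)/1000
    print(tag,len(Q),'n',n.round(3),'tilt',np.degrees(np.arccos(n[2])).round(2),'tilt-yaw',np.arctan2(-n[1],-n[0]).round(3),'ctr',ctr.round(4),np.round(r[1],1),'ang',round(r[2],1))
    return n,ctr
if __name__=='__main__':
    import sys
    for a in sys.argv[1:]: platefit(a)
E
python3 pl.py w6 w7
```

```text
w6 10918 n [ 0.004 -0.003  1.   ] tilt 0.28 tilt-yaw 2.613 ctr [0.5724 0.0237 0.1465] [70.6 53.9] ang 0.4
w7 11874 n [-0.312 -0.044  0.949] tilt 18.38 tilt-yaw 0.14 ctr [0.5716 0.0189 0.1118] [69.8 43.8] ang 0.4
```

Cloud fit: the plate is already tilted 18.4° in the jaws. I'll press 2 mm more, then release.

>>> jog_arm:
  series:
    - [0, 0, 0.002, 0, 0]
    - [0, 0, 0.003, 0, 0]
    - [0, 0, 0.003, 0, 0.56]
    - [0, 0, 0.002, 0, 0.6]
    - [0, 0, 0.001, 0, 0.7]
    - [0, 0, 0.0, 0, 0.9]
    - [0, 0, -0.002, 0, 1]
    - [0, 0, -0.002, 0, 1]

```text
time: 8.1
eef_pos: [0.5749, 0.0178, 0.1165]
orientation: [-3.141, 0.0, -2.991]
force: [0.5, 0.2, -0.5]
gripper_width: 0.0854
```

```bash
python3 look.py w8; python3 pl.py w8
```

```text
8.1 0.08535295079612226 [ 0.51  0.22 -0.52] [ 0.035 -0.021 -0.005] [0.5749 0.0178 0.1165] [-3.1414e+00  3.0000e-04 -2.9914e+00]
w8 12092 n [-0.343 -0.051  0.938] tilt 20.31 tilt-yaw 0.148 ctr [0.5614 0.0175 0.107 ] [90.8 44. ] ang 0.2
```

View pics/w8c.png

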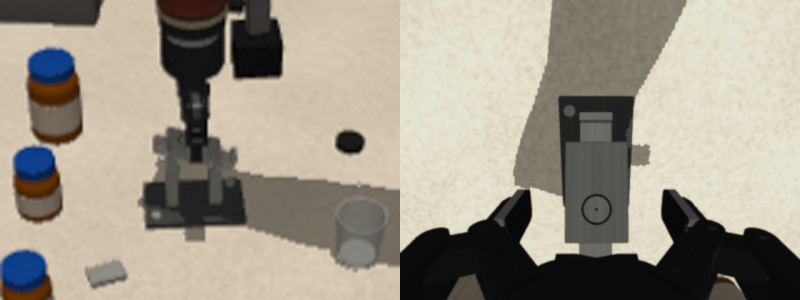

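The wrist view shows the plate flat on the deck, jaws clear, ring at (597,210) in the composite. Fitted tilt is 20.3°. I'll rise, photograph the plate, then go toward the gauge.

>>> jog_arm:
  series:
    - [0, 0, -0.05, 0, 1]
    - [0, 0, -0.11, 0, 1]
    - [0.02, 0, -0.16, 0, 1]
    - [0.04, 0, -0.18, 0, 1]
    - [0.04, 0, -0.18, 0, 1]

```text
time: 8.82
eef_pos: [0.5356, 0.0116, 0.2984]
orientation: [-3.14, 0.004, -2.992]
force: [-0.0, -0.6, -1.0]
gripper_width: 0.0855
```

```bash
python3 - <<'E'
from h import *
snap('w9'); plan([.515,-.20,.30],-2.99)
E
python3 pl.py w9
```

```text
shift [ 0.052  -0.2063 -0.0033] turn -0.0017 alt 6.2815 yaw now -2.9917
w9 2332 n [-0.342 -0.047  0.939] tilt 20.19 tilt-yaw 0.137 ctr [0.5614 0.0178 0.1071] [43.9 91.1] ang 89.9
```

View pics/w9.png

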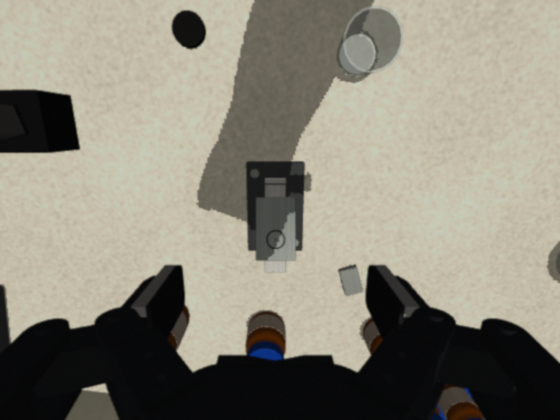

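W9 shows the plate lengthwise on the deck, rows 197–260, with its ring at (275,240). The holder is at the left edge, (40,120).

>>> jog_arm:
  series:
    - [0.01, -0.055, 0, 0, 1]
    - [0.02, -0.11, 0, 0, 1]
    - [0.035, -0.165, 0, 0, 1]
    - [0.05, -0.205, 0, 0, 1]
    - [0.05, -0.205, 0, 0, 1]

```text
time: 9.5
eef_pos: [0.5159, -0.2007, 0.2938]
orientation: [3.14, -0.002, -2.995]
force: [0.3, 0.2, 0.3]
gripper_width: 0.0851
```

```bash
cat > ga.py <<'E'
from h import *
def gfit(tag):
    s,c=load(tag);W=cloud(c,s)
    near=(abs(W[...,0]-.5)<.08)&(abs(W[...,1]+.28)<.08)
    for nm,lo,hi in(('top',.143,.16),('block',.055,.066)):
        m=near&(W[...,2]>lo)&(W[...,2]<hi); m=cv2.morphologyEx(m.astype(np.uint8),cv2.MORPH_OPEN,np.ones((3,3)))>0
        if m.sum()<20: print(tag,nm,'few',m.sum()); continue
        P=W[m];r=cv2.minAreaRect((P[:,:2]*1000).astype(np.float32)); print(tag,nm,m.sum(),'z',np.median(P[:,2]).round(4),np.round(r[0],1),np.round(r[1],1),'ang',round(r[2],2),cv2.boxPoints(r).round().tolist())
if __name__=='__main__':
    import sys
    for a in sys.argv[1:]: gfit(a)
E
python3 - <<'E'
from h import *
s,c=snap('w10'); print(s['eef_pos'],s['orientation'],s['joint_pos'])
E
python3 ga.py w10 top0
```

```text
[ 0.51589091 -0.20074903  0.29378684] [ 3.13976825e+00 -2.43441714e-03 -2.99520179e+00] [-6.07227650e-01 -1.55788582e-02  6.82342610e-02  1.65763307e+00
 -3.35437425e-04 -7.53615789e-01]
w10 top 1053 z 0.1508 [ 504.7 -298.2] [32.  26.4] ang 21.1 [[485.0, -292.0], [495.0, -316.0], [524.0, -305.0], [515.0, -280.0]]
w10 block 2137 z 0.0609 [ 504.9 -298.5] [70.  70.4] ang 8.74 [[465.0, -269.0], [476.0, -339.0], [545.0, -328.0], [534.0, -258.0]]
top0 top 157 z 0.1502 [ 506.  -297.3] [31.7 27.2] ang 20.23 [[486.0, -290.0], [496.0, -316.0], [526.0, -305.0], [516.0, -279.0]]
top0 block 482 z 0.0607 [ 506.2 -297.1] [70.  70.6] ang 8.8 [[466.0, -268.0], [477.0, -337.0], [546.0, -327.0], [535.0, -257.0]]
```

View pics/w10.png

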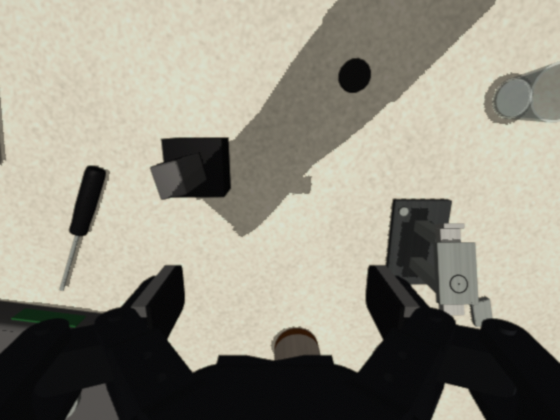

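Both views agree: gauge top centre at (0.505, -0.298), top at z 0.150, long side at a yaw of 21°, block top at 0.060. In w10 the gauge top is at (180,176).

```bash
python3 - <<'E'
from h import *
plan([.505,-.298,.107],.365-np.pi)
E
```

```text
shift [ 0.0253 -0.0965  0.1871] turn -0.2172 alt 6.066 yaw now -2.9938
```

>>> jog_arm:
  series:
    - [0.013, -0.045, 0.02, -0.1, 1]
    - [0.025, -0.0965, 0.03, -0.21, 1]
    - [0.025, -0.0965, 0.06, -0.217, 1]
    - [0.025, -0.0965, 0.06, -0.217, 1]

```text
time: 10.05
eef_pos: [0.5057, -0.2957, 0.2331]
orientation: [3.137, -0.002, -2.774]
force: [-0.2, 1.2, -0.2]
gripper_width: 0.0855
```

```bash
python3 - <<'E'
from h import *
s,c=snap('w11'); print(s['eef_pos'],s['orientation'])
plan([.505,-.298,.107],.365-np.pi)
E
python3 ga.py w11
```

```text
[ 0.5056755  -0.29566403  0.23307458] [ 3.13653822e+00 -2.12457288e-03 -2.77383242e+00]
shift [ 0.0018 -0.0019  0.1281] turn 0.0031 alt -6.28 yaw now -2.7735
w11 top 1491 z 0.1509 [ 504.8 -298.8] [32.2 25.8] ang 22.06 [[485.0, -293.0], [495.0, -317.0], [525.0, -305.0], [515.0, -281.0]]
w11 block 3067 z 0.061 [ 505.  -298.5] [70.4 70.2] ang 8.73 [[465.0, -269.0], [476.0, -338.0], [545.0, -328.0], [534.0, -258.0]]
```

View pics/w11.png

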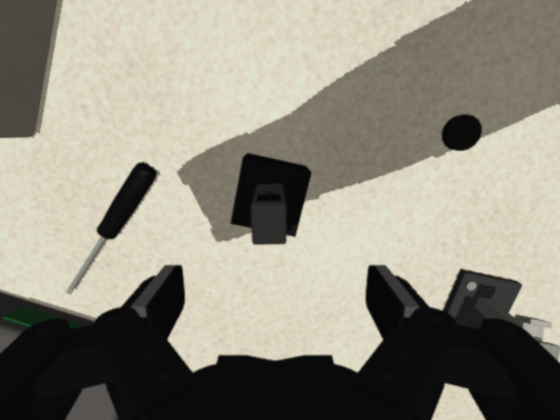

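W11 shows the gauge square between the open jaws at (269,215). I'll descend and grip.

>>> jog_arm:
  series:
    - [0, 0, 0.05, 0, 1]
    - [0, 0, 0.09, 0, 1]
    - [0, 0, 0.12, 0, 1]
    - [0, 0, 0.127, 0, 1]
    - [0, 0, 0.127, 0, 0]
    - [0, 0, 0.127, 0, 0]
    - [0, 0, 0.127, 0, 0]
    - [0, 0, 0.127, 0, 0]
    - [0, 0, 0.127, 0, 0]

```text
time: 11.22
eef_pos: [0.5068, -0.298, 0.1105]
orientation: [-3.14, 0.001, -2.774]
force: [0.4, -0.3, 5.5]
gripper_width: 0.0252
```

```bash
python3 look.py w12 260 100 100 80
```

```text
11.225 0.025228189485440016 [ 0.36 -0.29  5.46] [ 0.224 -0.04  -0.042] [ 0.5068 -0.298   0.1105] [-3.1400e+00  1.0000e-03 -2.7744e+00]
```

View pics/w12c.png

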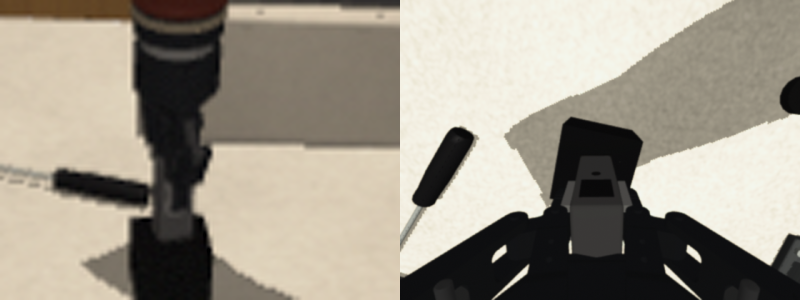

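Gripped at 25.2 mm; the composite shows the gauge between the pads at (597,190). Lift about 25 mm so the nose stays partly in the hole, and check.

>>> jog_arm:
  series:
    - [0, 0, -0.01, 0, 0]
    - [0, 0, -0.02, 0, 0]
    - [0, 0, -0.029, 0, 0]
    - [0, 0, -0.029, 0, 0]
    - [0, 0, -0.029, 0, 0]

```text
time: 11.95
eef_pos: [0.5062, -0.2975, 0.1381]
orientation: [3.141, -0.0, -2.774]
force: [-0.0, 0.6, -1.3]
gripper_width: 0.0255
```

```bash
cat > gt.py <<'E'
# gauge pose in tool frame from wrist cloud while held: top face + near side face
from h import *
def gt(tag,show=True):
    s,c=load(tag); z=c['range_z']; T=np.array(c['tool_from_camera'])
    v,u=np.mgrid[0:420,0:560];F=f(c);P=np.stack([(u-c['cx'])/F*z,-(v-c['cy'])/F*z,-z],-1)@T[:3,:3].T+T[:3,3]
    m=(z>0)&(abs(P[...,1])<.0105)&(P[...,0]>-.04)&(P[...,0]<.06)&(P[...,2]>-.055)&(P[...,2]<.075)
    Q=P[m]; rng=np.random.default_rng(1); out=[]
    for k in range(2):
        best=None
        for _ in range(600):
            a=Q[rng.choice(len(Q),3,False)];n=np.cross(a[1]-a[0],a[2]-a[0]);l=np.linalg.norm(n)
            if l<1e-6 or abs(n[1]/l)>.2: continue
            n/=l;b=abs((Q-a[0])@n)<.001
            if best is None or b.sum()>best.sum(): best=b
        q=Q[best];cen=q.mean(0);w,sv,vt=np.linalg.svd(q-cen,full_matrices=False);n=vt[2]
        if abs(n[0])>abs(n[2]): n=n*np.sign(n[0]); ang=np.degrees(np.arctan2(n[2],n[0])); nm='side +x'
        else: n=n*-np.sign(n[2]); ang=np.degrees(np.arctan2(n[0],-n[2])); nm='top'
        print(tag,nm,len(q),'n',n.round(3),'tilt deg',round(ang,2),'cen',cen.round(4),'x',q[:,0].min().round(4),q[:,0].max().round(4),'z',q[:,2].min().round(4),q[:,2].max().round(4))
        out.append((nm,n,cen,q)); Q=Q[~best]
    return out
if __name__=='__main__':
    import sys
    for a in sys.argv[1:]: gt(a)
E
python3 look.py w13 260 100 100 80; python3 gt.py w13
```

```text
11.95 0.025526230060984218 [-0.03  0.61 -1.34] [0.022 0.045 0.002] [ 0.5062 -0.2975  0.1381] [ 3.1414e+00 -1.0000e-04 -2.7744e+00]
w13 top 3884 n [ 0.008  0.002 -1.   ] tilt deg 0.46 cen [ 0.0045  0.0001 -0.0407] x -0.011 0.0188 z -0.0419 -0.0394
w13 side +x 3364 n [ 1.    -0.017  0.003] tilt deg 0.19 cen [ 0.018   0.0001 -0.0088] x 0.017 0.0191 z -0.0422 0.0475
```

View pics/w13.png

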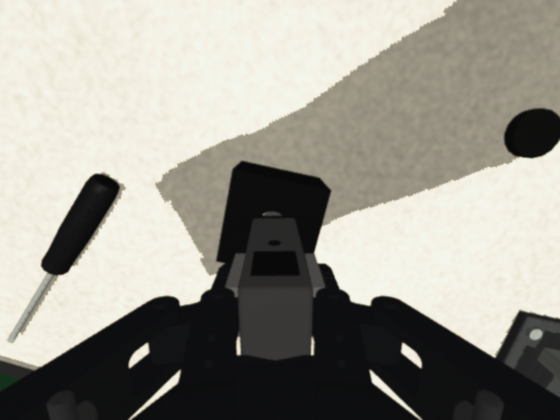

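The fit shows the gauge upright in the jaws (tilt 0.3°), housing underside 49 mm ahead of the TCP. Now I'll lower 4 mm and draw the tool toward +x, so the nose against the hole's rim turns the gauge in the pads.

>>> jog_arm:
  series:
    - [0, 0, 0.004, 0, 0]
    - [0.004, 0, 0.004, 0, 0]
    - [0.009, 0, 0.004, 0, 0]
    - [0.014, 0, 0.004, 0, 0]
    - [0.019, 0, 0.004, 0, 0]
    - [0.023, 0, 0.004, 0, 0]
    - [0.027, 0, 0.004, 0, 0]
    - [0.031, 0, 0.004, 0, 0]
    - [0.031, 0, 0.004, 0, 0]

```text
time: 13.18
eef_pos: [0.4785, -0.3088, 0.1347]
orientation: [-3.14, 0.004, -2.774]
force: [7.2, 0.6, -3.5]
gripper_width: 0.0249
```

```bash
python3 look.py w14 260 100 100 80; python3 gt.py w14
```

```text
13.175 0.02491147431035258 [ 7.24  0.59 -3.53] [ 0.176 -2.083 -0.012] [ 0.4785 -0.3088  0.1347] [-3.14    0.0036 -2.7741]
w14 top 4701 n [ 0.287  0.002 -0.958] tilt deg 16.66 cen [ 0.0083  0.0001 -0.0386] x -0.007 0.0233 z -0.0436 -0.0332
w14 side +x 1067 n [ 0.958 -0.01   0.286] tilt deg 16.63 cen [ 0.0135  0.0002 -0.0003] x -0.0097 0.0232 z -0.0353 0.075
```

View pics/w14c.png

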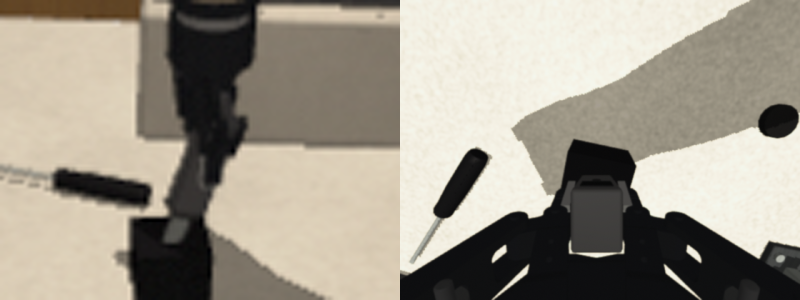

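It works: the gauge now leans 16.7° in the pads, as the composite shows at (190,190). I need 20°, so about 6 mm more.

>>> jog_arm:
  series:
    - [0.003, 0, 0, 0, 0]
    - [0.006, 0, 0, 0, 0]
    - [0.006, 0, 0, 0, 0]
    - [0.006, 0, 0, 0, 0]

```text
time: 13.78
eef_pos: [0.473, -0.3109, 0.1348]
orientation: [-3.14, 0.003, -2.774]
force: [8.1, -0.1, -3.0]
gripper_width: 0.0253
```

```bash
python3 look.py w15 260 100 100 80; python3 gt.py w15
```

```text
13.775 0.025281123994845976 [ 8.06 -0.12 -3.02] [ 0.258 -1.983 -0.067] [ 0.473  -0.3109  0.1348] [-3.14    0.0034 -2.774 ]
w15 top 4666 n [ 0.344  0.005 -0.939] tilt deg 20.09 cen [ 0.0094  0.0001 -0.0381] x -0.0056 0.0245 z -0.0438 -0.0317
w15 side +x 610 n [ 0.941 -0.012  0.339] tilt deg 19.83 cen [0.0114 0.0003 0.0035] x -0.015 0.0241 z -0.0341 0.075
```

>>> jog_arm:
  series:
    - [-0.002, 0, 0, 0, 0]
    - [0.002, 0, -0.011, 0, 0]
    - [0.007, 0, -0.025, 0, 0]
    - [0.013, 0, -0.041, 0, 0]
    - [0.018, 0, -0.055, 0, 0]
    - [0.018, 0, -0.11, 0, 0]
    - [0.018, 0, -0.15, 0, 0]
    - [0.018, 0, -0.15, 0, 0]

```text
time: 14.88
eef_pos: [0.4555, -0.3185, 0.2886]
orientation: [-3.136, 0.002, -2.775]
force: [0.2, -0.1, -1.2]
gripper_width: 0.0254
```

```bash
python3 look.py w16 240 80 120 90; python3 gt.py w16
```

```text
14.875 0.025422072922756223 [ 0.21 -0.14 -1.15] [ 0.017 -0.026 -0.001] [ 0.4555 -0.3185  0.2886] [-3.1357e+00  2.0000e-03 -2.7747e+00]
w16 top 4708 n [ 0.345 -0.    -0.939] tilt deg 20.19 cen [ 0.0093  0.0001 -0.0381] x -0.0058 0.0241 z -0.044 -0.0315
w16 side +x 561 n [ 0.942 -0.015  0.337] tilt deg 19.67 cen [ 0.0145  0.0003 -0.0051] x -0.0049 0.0238 z -0.034 0.0497
```

View pics/w16c.png

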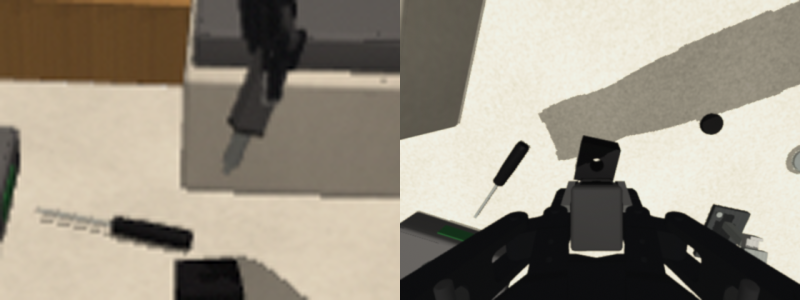

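W16 shows the gauge clear of the holder, held at 20°. Now I'll find the ring's centre from the three views taken since the plate was laid.

```bash
python3 - <<'E'
from h import *
rays=[];tiles=[]
for tag,(u,v),w in (('w8',(276,294),32),('w9',(275,240),16),('w10',(459,284),16)):
    s,c=load(tag);W=cloud(c,s);g=cv2.cvtColor(c['frame'],cv2.COLOR_RGB2GRAY)
    k=6;big=cv2.resize(g[v-w:v+w,u-w:u+w],None,fx=k,fy=k,interpolation=cv2.INTER_CUBIC)
    bl=cv2.GaussianBlur(big,(0,0),3);th=cv2.adaptiveThreshold(bl,255,cv2.ADAPTIVE_THRESH_MEAN_C,cv2.THRESH_BINARY_INV,61 if w==16 else 101,6)
    cn,hi=cv2.findContours(th,cv2.RETR_CCOMP,cv2.CHAIN_APPROX_NONE)
    cand=[]
    for i,q in enumerate(cn):
        if len(q)>40:
            e=cv2.fitEllipse(q); d=np.hypot(e[0][0]-w*k,e[0][1]-w*k)
            if d<5*k and min(e[1])/max(e[1])>.6 and min(e[1])>k*4: cand.append((max(e[1]),e,cv2.contourArea(q)))
    for a,e,ar in cand:
        cx=u-w+(e[0][0]+.5)/k-.5; cy=v-w+(e[0][1]+.5)/k-.5
        print(tag,'ellipse',round(cx,2),round(cy,2),np.round(np.array(e[1])/k,1))
    cand.sort(key=lambda a:-a[0])
    if cand:
        e=cand[0][1]; cx=u-w+(e[0][0]+.5)/k-.5; cy=v-w+(e[0][1]+.5)/k-.5
        rays.append(ray(c,(cx,cy),s)); 
        print(' cloud',np.nanmedian(W[int(round(cy))-1:int(round(cy))+2,int(round(cx))-1:int(round(cx))+2].reshape(-1,3),axis=0).round(4))
p,res=tri(rays);print('tri',p.round(4),np.round(res,4))
for a in((0,1),(0,2),(1,2)): print(a,tri([rays[i] for i in a])[0].round(4))
E
```

```text
w8 ellipse 274.62 292.7 [5.7 5.9]
w8 ellipse 274.86 292.76 [43.5 44.4]
w8 ellipse 274.85 292.76 [35.7 36.4]
 cloud [0.5825 0.0209 0.1155]
w9 ellipse 275.28 239.29 [18.6 29.6]
w9 ellipse 275.25 239.11 [13.7 15.6]
 cloud [0.5822 0.0208 0.115 ]
w10 ellipse 458.37 283.54 [19.7 20.6]
w10 ellipse 458.4 283.53 [14.1 15.1]
 cloud [0.5826 0.0207 0.1156]
tri [0.5822 0.021  0.1155] [0.0001 0.0001 0.0001]
(0, 1) [0.5825 0.021  0.1151]
(0, 2) [0.5821 0.0208 0.1158]
(1, 2) [0.5823 0.0211 0.1154]
```

Three views agree on the ring centre: (0.582, 0.021, 0.1155), residuals 0.1 mm. Next I'll move so the tip stands 40 mm off along the plate's normal.

```bash
cat > tip.py <<'E'
from h import *
a=np.radians(20);y=.147
N=np.array([-np.sin(a)*np.cos(y),-np.sin(a)*np.sin(y),np.cos(a)])
MARK=np.array([.5823,.0209,.1152]); TT=np.array([.0092-.142*np.sin(a),0,-.0378+.142*np.cos(a)])
def tcp(off): # TCP for tip standing off along normal
    Rt=rot([np.pi,0,y-np.pi]); return MARK+off*N-Rt@TT
E
python3 - <<'E'
from tip import *
print(tcp(.04)); plan(tcp(.04),y-np.pi)
E
```

```text
[0.52982446 0.01313005 0.24842406]
shift [-0.1887  0.2816  0.0358] turn 0.22 alt -6.0632 yaw now -2.7746
```

>>> jog_arm:
  series:
    - [-0.02, 0.03, 0, 0.04, 0]
    - [-0.05, 0.075, 0, 0.08, 0]
    - [-0.08, 0.12, 0, 0.12, 0]
    - [-0.11, 0.165, 0, 0.16, 0]
    - [-0.14, 0.21, 0, 0.2, 0]
    - [-0.17, 0.25, 0, 0.22, 0]
    - [-0.185, 0.275, 0.01, 0.22, 0]
    - [-0.189, 0.282, 0.025, 0.22, 0]
    - [-0.189, 0.282, 0.036, 0.22, 0]
    - [-0.189, 0.282, 0.036, 0.22, 0]
    - [-0.189, 0.282, 0.036, 0.22, 0]

```text
time: 16.35
eef_pos: [0.53, 0.0128, 0.2485]
orientation: [-3.141, 0.0, -2.996]
force: [-0.2, 0.3, -0.8]
gripper_width: 0.0251
```

```bash
python3 look.py w17; python3 gt.py w17; python3 - <<'E'
from tip import *
s,c=load('w17'); print('tip uv',proj(c,np.array(s['eef_pos'])+rot(s['orientation'])@TT,s),'mark uv',proj(c,MARK,s))
plan(tcp(.04),y-np.pi,s);plan(tcp(0),y-np.pi,s)
E
```

```text
16.35 0.02514886134544201 [-0.19  0.33 -0.8 ] [ 0.009  0.012 -0.001] [0.53   0.0128 0.2485] [-3.1413e+00  2.0000e-04 -2.9958e+00]
w17 top 4720 n [ 0.335 -0.007 -0.942] tilt deg 19.54 cen [ 0.0097  0.     -0.0381] x -0.0056 0.0246 z -0.0437 -0.032
w17 side +x 597 n [ 0.942 -0.01   0.335] tilt deg 19.6 cen [ 0.0155  0.0004 -0.0069] x -0.0045 0.0243 z -0.0344 0.0498
tip uv [[272.28841706 267.69273085]] mark uv [[273.04651494 263.38151527]]
shift [0.0002 0.0003 0.0001] turn -0.0012 alt 6.282 yaw now -2.9958
shift [-0.0135  0.0004  0.0377] turn -0.0012 alt 6.282 yaw now -2.9958
```

View pics/w17c.png

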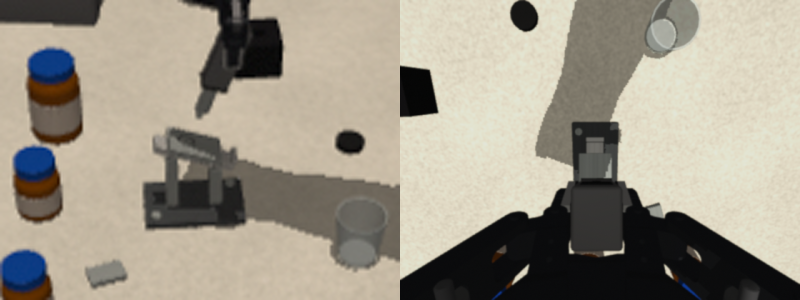

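View pics/w17.png

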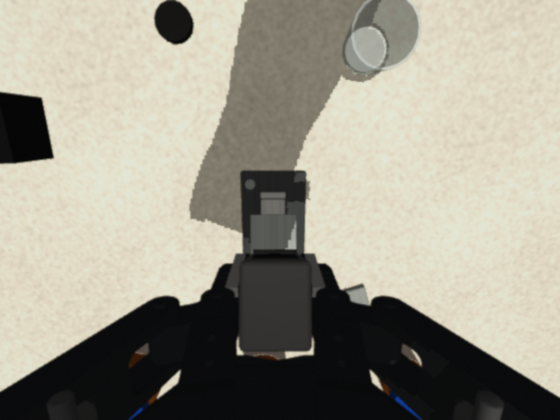

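```bash
python3 - <<'E'
from tip import *
s,_=load('w17'); tip=np.array(s['eef_pos'])+rot(s['orientation'])@TT
st,ct=snap('top17','top')
_,cs=load('sdw17'); out=[]
for c,box in((cs,(250,175,60,60)),(ct,(255,170,60,60))):
    im=cv2.cvtColor(c['frame'],cv2.COLOR_RGB2BGR);x,y0,w,h=box;k=6.6
    b=cv2.resize(im[y0:y0+h,x:x+w],None,fx=k,fy=k,interpolation=cv2.INTER_CUBIC)
    for p,col in((tip,(0,0,255)),(MARK,(0,255,0)),(tip+.052*N,(255,0,0))):
        u=proj(c,p)[0];print(u.round(1)); cv2.drawMarker(b,tuple(int((a+.5)*k) for a in u-[x,y0]),col,cv2.MARKER_CROSS,12,1)
    out.append(b)
cv2.imwrite('pics/tip17.png',np.hstack(out))
E
```

```text
[278.5 196.1]
[274.2 205.8]
[284.4 183.2]
[280.9 201.3]
[280.  199.2]
[282.  204.5]
```

View pics/tip17.png

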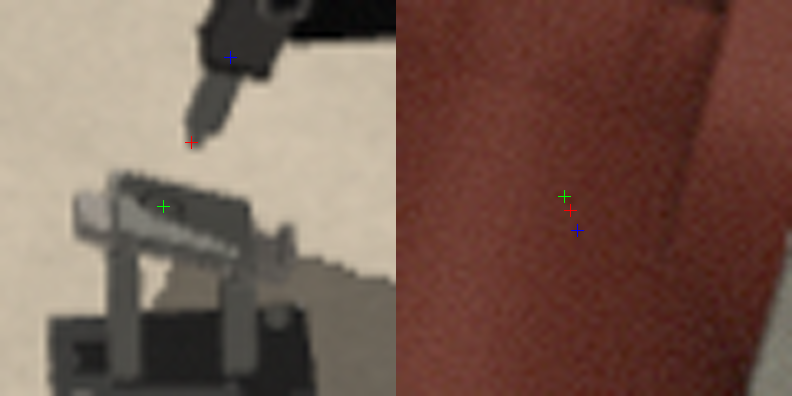

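In the side view, the overlay and the real tip (200,143) and ring (172,208) share the same ~1.3 px offset, so their relative alignment is good. The top view is blocked by the arm. I'll approach along the gauge axis.

>>> jog_arm:
  series:
    - [-0.004, 0, 0.011, 0, 0]
    - [-0.008, 0, 0.022, 0, 0]
    - [-0.011, 0, 0.03, 0, 0]
    - [-0.012, 0, 0.033, 0, 0]
    - [-0.012, 0, 0.033, 0, 0]
    - [-0.012, 0, 0.033, 0, 0]

```text
time: 17.25
eef_pos: [0.5421, 0.0155, 0.2157]
orientation: [-3.141, 0.001, -2.994]
force: [-0.5, -0.1, -2.4]
gripper_width: 0.0255
```

```bash
cat > off.py <<'E'
from tip import *
import sys
s,c=snap(sys.argv[1]); t=np.array(s['eef_pos'])+rot(s['orientation'])@TT-MARK
ux=np.array([np.cos(a)*np.cos(y),np.cos(a)*np.sin(y),np.sin(a)])
print(s['time'],'tip off mm: normal',(t@N*1e3).round(2),'slope',(t@ux*1e3).round(2),'lat',(t@np.cross(N,ux)*1e3).round(2),'force',np.round(s['force'],2),'axial',np.dot(s['force'],N).round(2),'w',s['gripper_width'])
E
python3 off.py w18
```

```text
17.25 tip off mm: normal 4.97 slope 0.55 lat 0.54 force [-0.46 -0.08 -2.44] axial -2.13 w 0.025470202076074092
```

>>> jog_arm:
  series:
    - [-0.001, 0, 0.002, 0, 0]
    - [-0.002, 0, 0.004, 0, 0]
    - [-0.002, 0, 0.006, 0, 0]
    - [-0.003, 0, 0.0075, 0, 0]
    - [-0.003, 0, 0.0075, 0, 0]
    - [-0.003, 0, 0.0075, 0, 0]

```text
time: 18.05
eef_pos: [0.5448, 0.0159, 0.2079]
orientation: [-3.141, -0.0, -2.994]
force: [-1.1, -1.2, 0.0]
gripper_width: 0.0252
```

```bash
for i in 1 2 3; do python3 off.py w19; done
```

```text
18.05 tip off mm: normal -3.32 slope 0.45 lat 0.58 force [-1.13 -1.16  0.03] axial 0.47 w 0.025245447558649582
18.1 tip off mm: normal -3.32 slope 0.44 lat 0.59 force [-1.11  0.01  0.71] axial 1.04 w 0.025149190564649662
18.15 tip off mm: normal -3.35 slope 0.47 lat 0.58 force [-1.85  0.7  -0.05] axial 0.54 w 0.025206098550154946
```

>>> jog_arm:
  series:
    - [-0.0004, 0, 0.001, 0, 0]
    - [-0.0007, 0, 0.002, 0, 0]
    - [-0.0007, 0, 0.002, 0, 0]
    - [-0.0007, 0, 0.002, 0, 0]

```text
time: 18.7
eef_pos: [0.5456, 0.0161, 0.2058]
orientation: [-3.141, -0.0, -2.994]
force: [-2.4, -0.7, 1.5]
gripper_width: 0.0251
```

```bash
for i in 1 2 3 4 5 6; do python3 off.py w20; done; python3 look.py w21 240 160 80 60; python3 gt.py w21; python3 - <<'E'
from tip import *
# held-gauge baseline from free-air pictures
for t in('w16','w17','sdw17','top17','w18'):
    s,_=load(t);print(t,np.dot(s['force'],N).round(2))
E
```

```text
18.7 tip off mm: normal -5.5 slope 0.48 lat 0.59 force [-2.41 -0.66  1.5 ] axial 2.26 w 0.025129842864040023
18.75 tip off mm: normal -5.48 slope 0.48 lat 0.6 force [-2.09 -0.51  1.92] axial 2.54 w 0.025478689640640727
18.8 tip off mm: normal -5.49 slope 0.47 lat 0.6 force [-0.83 -0.95  0.89] axial 1.16 w 0.02532612120114046
18.85 tip off mm: normal -5.49 slope 0.46 lat 0.61 force [-1.44 -0.41  1.17] axial 1.61 w 0.025566304628854442
18.9 tip off mm: normal -5.5 slope 0.51 lat 0.59 force [-1.57 -0.05  1.62] axial 2.05 w 0.025080830517898244
18.95 tip off mm: normal -5.52 slope 0.47 lat 0.6 force [-2.21  0.91  0.93] axial 1.58 w 0.025095708585895195
19.0 0.025301063800178273 [-2.15 -0.57  1.71] [-0.137  0.44  -0.098] [0.5456 0.0161 0.2058] [-3.1415  0.     -2.9944]
w21 top 4699 n [ 0.337  0.003 -0.941] tilt deg 19.71 cen [ 0.0097  0.     -0.0381] x -0.0055 0.0245 z -0.0438 -0.0317
w21 side +x 575 n [ 0.942 -0.011  0.336] tilt deg 19.61 cen [ 0.0152  0.0004 -0.0059] x -0.004 0.0243 z -0.0345 0.0485
w16 -1.15
w17 -0.71
sdw17 -0.86
top17 -1.49
w18 -2.13
```

View pics/w21c.png

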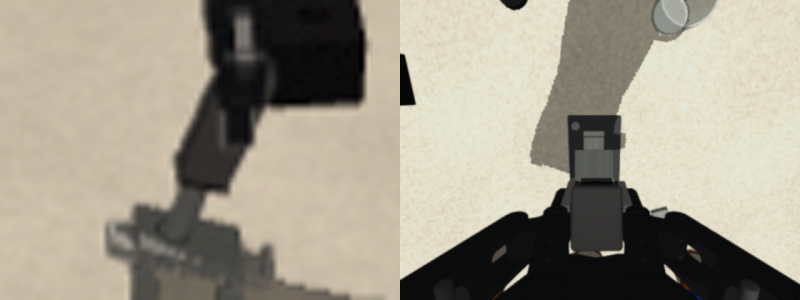

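The force (about 3.3 N net of the gauge's weight) puts the tip about 4.5 mm in; geometry says 5.5 mm. So it is near half-way, with the gauge at 19.7°. I'll check quickly that the plate hasn't moved and things hold still, then hand in.

>>> jog_arm:
  series:
    - [0, 0, 0, 0, 0]
    - [0, 0, 0, 0, 0]
    - [0, 0, 0, 0, 0]
    - [0, 0, 0, 0, 0]

```text
time: 19.6
eef_pos: [0.5456, 0.0161, 0.2058]
orientation: [-3.141, -0.0, -2.994]
force: [-2.1, -0.5, 0.7]
gripper_width: 0.0254
```

```bash
for i in 1 2 3; do python3 off.py w22; done; python3 - <<'E'
from tip import *
t=np.radians(20)
ux=np.array([np.cos(t)*np.cos(y),np.cos(t)*np.sin(y),np.sin(t)]);uy=np.cross(N,ux)
for tag in('w9','w10','w22'):
    s,c=load(tag);Q=(cloud(c,s)-MARK)@np.stack([ux,uy,N],1)
    m=(abs(Q[...,2])<.002)&(abs(Q[...,1])<.03)&(abs(Q[...,0])<.07)
    q=Q[m]*1e3;print(tag,m.sum(),'slope min',np.percentile(q[:,0],1).round(1),'lat',np.percentile(q[q[:,0]<-20][:,1],[1,99]).round(1),'n',np.median(q[:,2]).round(2))
E
python3 - <<'E'
import sys; sys.argv=['look','w23']; 
from h import *
s,c=snap('sdw23','side');i=cv2.imread('pics/sdw23.png');cv2.imwrite('pics/sdw23c.png',cv2.resize(i[180:225,245:305],(800,600),interpolation=cv2.INTER_CUBIC))
E
```

```text
19.6 tip off mm: normal -5.56 slope 0.46 lat 0.6 force [-2.11 -0.53  0.67] axial 1.37 w 0.025373478292162664
19.65 tip off mm: normal -5.54 slope 0.49 lat 0.62 force [-1.52 -0.53  0.92] axial 1.41 w 0.025643772004207116
19.7 tip off mm: normal -5.55 slope 0.45 lat 0.6 force [-1.49  0.2   0.97] axial 1.4 w 0.02528029463916384
w9 2482 slope min -64.6 lat [-21.2  20.9] n -0.35
w10 2435 slope min -65.0 lat [-22.5  20.8] n -0.12
w22 2236 slope min -66.2 lat [-22.2  21.4] n -0.39
```

View pics/sdw23c.png

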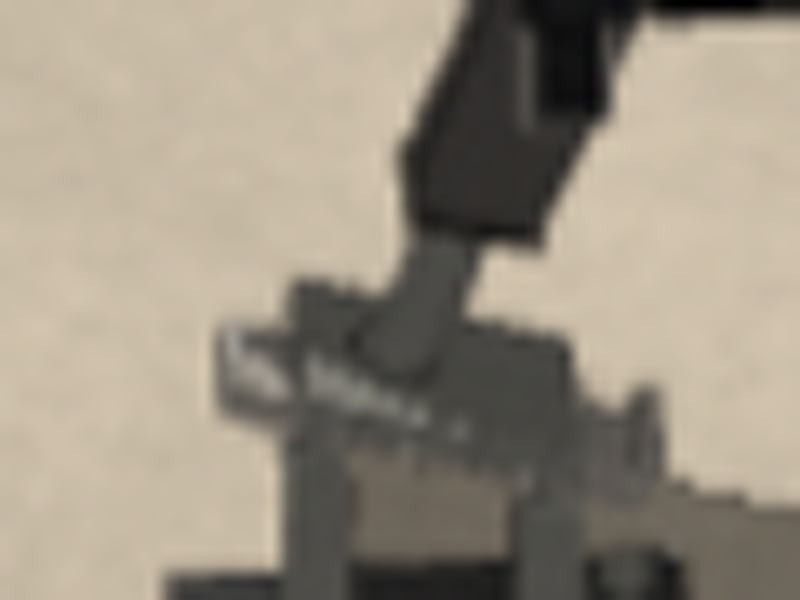

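The side crop shows the tip seated mid-ring at (400,340). The plate's corner is at the same pixel as before contact (267,202), and the tool is still. Handing in.

```bash
python3 -c "
from plant import manip
print(manip.close_job(), manip.sense()['time'])"
```

```text
the job is handed in; nothing more can be done
the job is handed in; nothing more can be done
```

The plate is lying ring-up, lengthwise on the sloping rest and released. The gauge is out of its holder and held still with its tip pressed inside the ring. I handed the job in at about 19.7 s of the 48 s allowed.

The tool can only point down, so I got both 20° slopes by turning the parts in the jaws. The plate pivoted when I pressed it onto the deck, and the gauge pivoted when I drew its nose against the rim of the holder's hole.

Last checks:

| Check | Result |
|---|---|
| Plate tilt on the rest | 20.2°, fitted after release |
| Gauge tilt | 19.6–19.7°, against the rest's 20° |
| Tip position | about 0.8 mm from the ring's centre, by calculation |
| Plate movement during pressing | its corner stayed at the same pixel in the side view |
| Gauge movement during the last hold | none measured at the tool (4 rows) |

- **Tip depth:** the two measures disagree slightly. Geometry gives about 5.5 mm. The force, about 3.2 N after allowing for the gauge's weight, gives roughly 4–4.5 mm and its readings are noisy. Both are near half-way.
- **Camera agreement:** the side camera was off by about 1.3 px, equally for the tip and the ring. The top camera's view was blocked by the arm at the end, and the gauge hid the ring from the wrist camera. So the tip's place in the ring rests on the calculation and the side view alone.
- **Other things on the bench:** the gripper never went close to them. I did not measure their positions afterwards.

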